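# Put the cruet set back in its caddy

## Task

The meal is over: gather the cruet set into its oak caddy, standing the two corked china bottles, the pepper mill and the salt shaker each upright and fully down in the recess cut to its size (large bottle in the largest, then small bottle, mill, and shaker in the smallest). Leave the bud vase, the candlestick and the egg cup standing where they are.

Things in the scene. Friction and masses are not known exactly. Their poses are not given: they have to be found in the camera images.
- caddy: Loose dark oak block 184 (x) by 174 (y) by 36 mm, brass bow handles 22 mm out at both x ends. Four round recesses 24 mm deep (floors 12 mm up), about 9 mm spare around each piece; centres (x, y mm) in its frame: oil (-42, 37) dia 84; vinegar (47, 37) dia 74; mill (-42, -47) dia 64; salt (47, -47) dia 54. Origin: centre of underside, z up. 1.2 kg; left or right on the table, any yaw.
- oil_bottle: The larger of the two white china bottles with a cork stopper: body 66 mm diameter up to 76 mm height, shoulder, then a straight neck 26 mm diameter from 110 to 143 mm, cork 22 mm diameter on top to 160 mm. Grip it by the neck. About 0.4 kg. Origin: centre of its underside, z up along its axis.
- vinegar_bottle: The smaller of the two white china bottles with a cork stopper: body 56 mm diameter up to 60 mm height, shoulder, then a straight neck 26 mm diameter from 87 to 120 mm, cork 22 mm diameter on top to 137 mm. Grip it by the neck. About 0.3 kg. Origin: centre of its underside, z up along its axis.
- pepper_mill: Pale beech pepper mill: foot 46 mm diameter, waist 31 mm at 45 mm height, a narrow steel collar at 74 to 79 mm, then a turned wooden head 39 mm diameter, straight-sided from 83 to 103 mm, with a small steel ball on top; 122 mm high. Grip it by the head (it is one rigid piece). About 0.16 kg. Origin: centre of its underside, z up along its axis.
- salt_shaker: White china salt shaker with a domed, pierced steel cap: 36 mm diameter up to 30 mm height, narrowing to 33 mm under the cap at 58 mm; 76 mm high. About 0.11 kg. Origin: centre of its underside, z up along its axis.
- bud_vase: White china bud vase, not of the set: 56 mm diameter, 125 mm high, slim neck and an open, flared mouth 40 mm across, no cork. Origin: centre of its underside.
- candlestick: Pale beech candlestick, not of the set: foot 54 mm diameter, turned stem, socket 36 mm across at 84 mm height with a short white candle of 21 mm diameter; 125 mm high with its wick. Origin: centre of its underside.
- egg_cup: White china egg cup, not of the set: foot 36 mm, open cup 46 mm across, 62 mm high, empty. Origin: centre of its underside.
There are look-alikes about, which are no part of the job. What is shaped like the vinegar_bottle but blue or green is not meant. What is shaped like the pepper_mill but black is not meant.

How it is judged:
At the end, for the whole second after the job is handed in: Bottles, mill and shaker at rest in their own recesses (within 13 mm of its centre in caddy x and y, underside less than 18 mm above the caddy's, lean under 0.12 rad); caddy flat (0.05 rad), at rest; vase, candlestick and egg cup upright (0.12 rad), within 30 mm of their start (x of oil_bottle in the frame of caddy between -0.055 and -0.029 m and y of oil_bottle in the frame of caddy between 0.024 and 0.05 m and z of each of oil_bottle, vinegar_bottle, pepper_mill, salt_shaker in the frame of caddy below 0.018 m and angle between each of oil_bottle, vinegar_bottle, pepper_mill, salt_shaker, bud_vase, candlestick, egg_cup's own z axis and vertical below 0.12 rad and linear speed of each of oil_bottle, vinegar_bottle, pepper_mill, salt_shaker, caddy below 0.02 m/s and x of vinegar_bottle in the frame of caddy between 0.034 and 0.06 m and y of vinegar_bottle in the frame of caddy between 0.024 and 0.05 m and x of pepper_mill in the frame of caddy between -0.055 and -0.029 m and y of pepper_mill in the frame of caddy between -0.06 and -0.034 m and x of salt_shaker in the frame of caddy between 0.034 and 0.06 m and y of salt_shaker in the frame of caddy between -0.06 and -0.034 m and angle between caddy's own z axis and vertical below 0.05 rad and distance of each of bud_vase, candlestick, egg_cup from where it was at the start of the episode below 0.03 m); the robot touches nothing.
It fails at once if bud vase moved by more than 30 mm or tipped over (distance of bud_vase from where it was at the start of the episode above 0.03 m or angle between bud_vase's own z axis and vertical above 0.5 rad).
It fails at once if candlestick moved by more than 30 mm or tipped over (distance of candlestick from where it was at the start of the episode above 0.03 m or angle between candlestick's own z axis and vertical above 0.5 rad).
It fails at once if egg cup moved by more than 30 mm or tipped over (distance of egg_cup from where it was at the start of the episode above 0.03 m or angle between egg_cup's own z axis and vertical above 0.5 rad).
It also fails if it takes over 102 s, if anything falls off the work surface, if the arm or the gripper's body presses on something with over 40 N, if the wrist force passes 120 N, or if a joint passes its speed limit or range.

## Robot

A 7-joint arm with a two-finger parallel gripper is mounted at the origin on the work surface. World frame = base frame: x ahead of the robot, y to its left, z up, the work surface at z = 0. Lengths are in m, angles in rad, forces in N, time in s.
With the tool pointing down it reaches from about 0.425 to 0.8 m from the base axis. Payload 8.3 kg.
Tool frame: the origin (TCP) lies at the very end of the fingers, on their centre line; the grasp point (between the pads) lies tcp_to_grasp behind it (tcp_to_grasp is the distance from the TCP to the grasp point, in m); y points along the fingers, z is the direction in which the jaws open and shut, and the axes are right-handed (so a half turn about y gives the same grasp; the last joint's range is limited). The gripper opens to 85 mm and grips with 20 to 120 N. Pads are 22 mm wide; open, the fingers measure 114 mm over their backs; the gripper's body (76 mm by 85 mm) begins 54 mm behind the grasp point. The pads swing forward as they close: fully open they stand 13 mm farther back than shut.
Start: joints at [-1.353, 0.383, 0.016, 1.37, -0.006, 1.388, -0.046], TCP at [0.173, 0.601, 0.231] pointing down, gripper open.
Joint ranges: [-2.95, 2.95], [-0.25, 2.06], [-1.52, 1.56], [0.18, 2.33], [-1.44, 4.58], [0.02, 2.06], [-3.01, 3.01]. Speed limits (rad/s): [2.39, 2.39, 3.01, 3.01, 3.14, 3.14, 3.14].

## Interface

Orientations are given as a unit quaternion [x, y, z, w].
In Python, from station import * gives the robot as it stands.
- The arm moves only by the tool play_rows, never from a script. Its argument "moves" is a list of rows, each a list of 5 numbers: the shift along the world's x, y, z in mm, then the turn about the world's z in degrees, then the finger opening in mm, from 0 to 85.4. A call has 1 to 10 rows; each row shifts and turns the commanded pose from where the row before left it; what a row does not reach is not made up. A row lasts 1/12 s, in which the tool goes at most 41.7 mm and 7.16 degrees, less where a joint would pass 70% of its speed; a pose out of reach is approached as far as the arm can. A call is refused whole if a number of a shift passes 41.7 or a number of a turn 7.16, either way. A call with a gripper value outside its range is refused whole. The fingers move at their own pace and stop on an object; the grip force is fixed at half the most. Time passes only in rows, so rows that do not move let the fingers close. It gives the time, the measured TCP pose, the force and the opening at its end, in the units of the state.
- observe(): the state, without advancing time (a new reading comes with each control period).
- capture(name): name is "side" or "top"; returns a dict with "image" (480x640x3 uint8, red, green, blue), "mtx" (3x3 intrinsics, pixels), "dist" ([k1, k2, p1, p2, k3] as OpenCV has them; the pictures are not rectified), "pose" (4x4, takes a point from camera to world coordinates). Camera axes: x right, y up, looking along -z (the intrinsics and any distortion apply to the point x, -y, -z); pixel columns grow to the right and rows downward; lengths in m; the calibration is good to about 2 mm. A picture is of the moment at which its call begins. There is no depth.
- close_job(): hands the job in, once; it reports no verdict.
The state is a dict: "t": time; "q": joint angles; "joint_vel": joint speeds; "effort": joint torques, N m; "ee_pos": TCP position; "orientation": TCP orientation; "wrist_force": force on the tool from outside, world axes, zero at the start; "moment": the same for the moment, N m; "width": finger opening in m.
Only numpy, scipy, OpenCV 4.12 (cv2) and the standard library are available. Lean on these libraries where they do the work, as an engineer would, in place of code of your own. Each camera call takes 0.05 s, during which the arm holds its last target. There are 200 camera calls.

## Working session

There is one attempt and no reset: what is moved stays moved. The work goes in short steps, Python scripts to look and compute and a tool call to move; the robot and the scene stay as the last step left them, time stands still between calls to the robot, and variables do not carry over. Pictures are saved under pics/ and viewed, about 12 in all and at most 16, crops included, and the job is handed in when it is done.

Besides the shell and the picture viewer there is one more tool, called after "Request:" as name(argument=value, ...) on one line, values as JSON. play_rows: Moves the arm, as the interface text tells. Its arguments: {"type":"object","properties":{"moves":{"type":"array","items":{"type":"array","items":{"type":"number"}}}},"required":["moves"]}

```bash
mkdir -p pics; ls
python3 - <<'E'
from station import *
import cv2,numpy as np
s=observe();print({k:np.round(v,3).tolist() for k,v in s.items()})
try: print(tcp_to_grasp)
except Exception as e: print(e)
for n in("top","side"):
    c=capture(n);cv2.imwrite(f"pics/{n}0.png",c["image"][...,::-1]);np.savez(f"{n}0.npz",**c)
    print(n,c["mtx"].tolist(),c["dist"],np.round(c["pose"],3).tolist())
E
```

```text
pics
{'t': 0.0, 'q': [-1.353, 0.384, 0.016, 1.371, -0.006, 1.388, -0.047], 'joint_vel': [0.0, 0.0, -0.0, -0.001, -0.0, -0.001, 0.0], 'effort': [0.0, -62.76, 0.844, -37.183, 0.017, 0.014, 0.0], 'ee_pos': [0.173, 0.6, 0.23], 'orientation': [0.701, -0.099, 0.099, -0.699], 'wrist_force': [0.503, -1.331, -0.069], 'moment': [-0.023, -0.009, -0.004], 'width': 0.086}
0.0187
top [[486.8001968853491, 0.0, 316.65532460135927], [0.0, 486.8001968853491, 240.76115832094388], [0.0, 0.0, 1.0]] [-0.00775712  0.          0.          0.          0.        ] [[-0.013, 0.999, -0.053, 0.45], [-1.0, -0.013, 0.001, 0.001], [0.0, 0.053, 0.999, 1.227], [0.0, 0.0, 0.0, 1.0]]
side [[486.7974376283563, 0.0, 322.62860959343624], [0.0, 486.7974376283563, 236.91326289578632], [0.0, 0.0, 1.0]] [-0.04755808  0.          0.          0.          0.        ] [[0.845, 0.319, -0.43, 0.022], [-0.535, 0.524, -0.663, -0.743], [0.014, 0.79, 0.613, 0.745], [0.0, 0.0, 0.0, 1.0]]
```

View pics/top0.png

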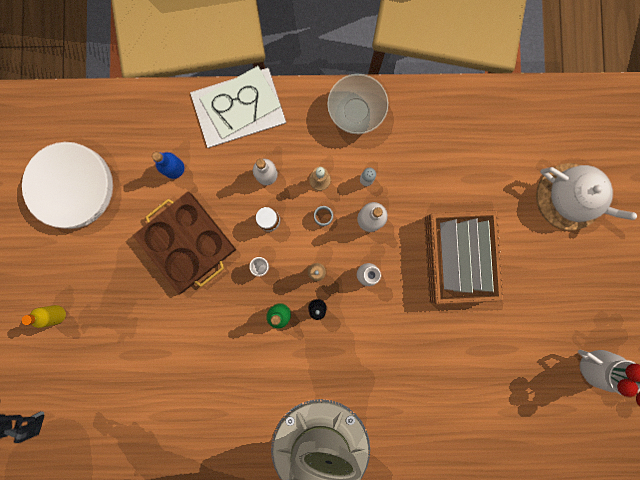

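View pics/side0.png

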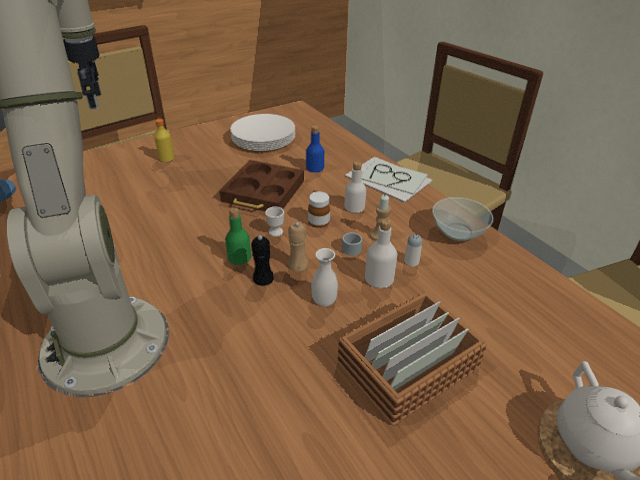

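Top view: the caddy is at (185,243). The candidates for each piece:
- **White bottles:** corked at (265,170) and (373,216). The open-mouthed one at (369,274) is the vase.
- **Beech pieces:** (319,178) and (317,271), either of which could be the mill or the candlestick.
- **Shaker:** (368,176).
- **Egg cup:** (259,266).

I'll enlarge the side view to tell these apart.

Run:
```python
import cv2,numpy as np
a=cv2.imread("pics/side0.png")[155:315,220:440]
t=cv2.imread("pics/top0.png")[145:295,125:400]
cv2.imwrite("pics/crop_side.png",cv2.resize(a,None,fx=3.6,fy=3.6,interpolation=cv2.INTER_CUBIC))
cv2.imwrite("pics/crop_top.png",cv2.resize(t,None,fx=2.9,fy=2.9,interpolation=cv2.INTER_CUBIC))
```

```text
(no output)
```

View pics/crop_side.png

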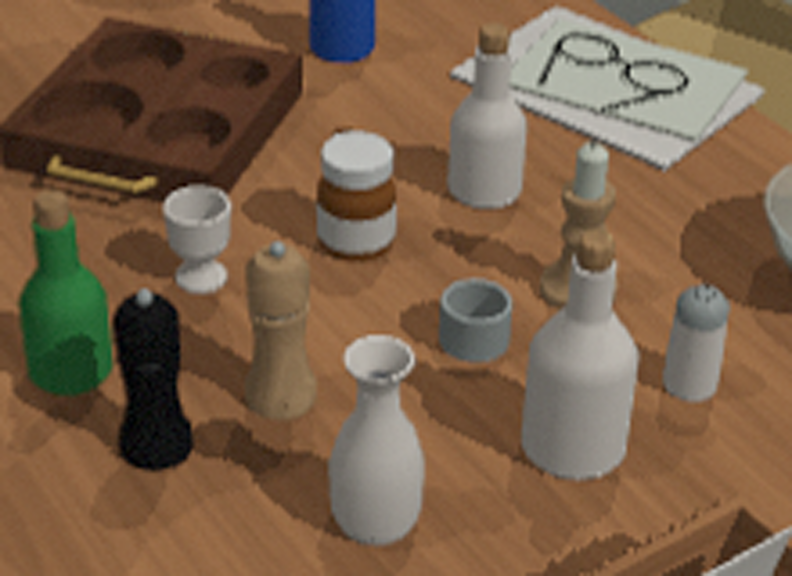

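View pics/crop_top.png

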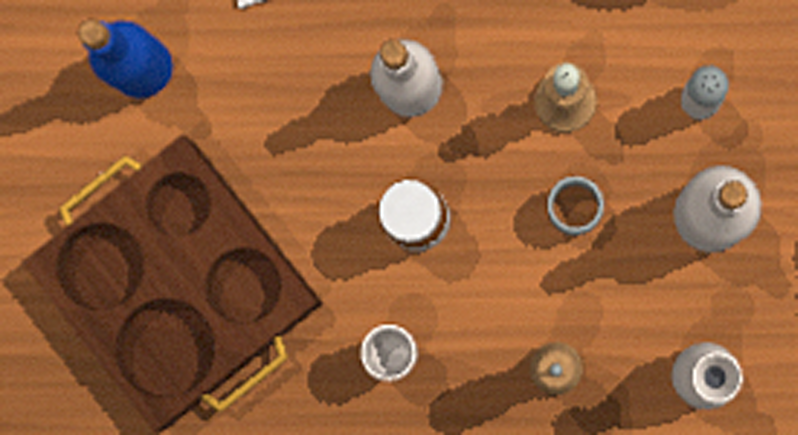

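The crops settle the look-alikes:
- **Mill:** the beech piece at top px (317,271), with a steel collar and ball.
- **Candlestick:** (319,178), with a white candle and wick. Left alone.
- **Oil:** (373,216), the larger corked white bottle.
- **Vinegar:** (265,170), the smaller corked white bottle.
- **Salt:** (368,176), with a pierced cap.
- **Vase:** (369,274), open-mouthed.

Next I'll measure positions.

```bash
cat > h.py <<'E'
import numpy as np,cv2
def ray(c,uv):
    p=cv2.undistortPoints(np.array([[uv]],float),c["mtx"],c["dist"])[0,0]
    d=c["pose"][:3,:3]@np.array([p[0],-p[1],-1.]);return c["pose"][:3,3],d/np.linalg.norm(d)
def plane(c,uv,z):
    o,d=ray(c,uv);return o+d*(z-o[2])/d[2]
def proj(c,P):
    P=np.atleast_2d(P);q=(P-c["pose"][:3,3])@c["pose"][:3,:3]*[1,-1,-1]
    return cv2.projectPoints(q,np.zeros(3),np.zeros(3),c["mtx"],c["dist"])[0][:,0]
def tri(c1,u1,c2,u2):
    (o1,d1),(o2,d2)=ray(c1,u1),ray(c2,u2)
    s=np.linalg.lstsq(np.c_[d1,-d2],o2-o1,rcond=None)[0]
    a,b=o1+s[0]*d1,o2+s[1]*d2;return (a+b)/2,np.linalg.norm(a-b)
def rect(c,z,x0,x1,y0,y1,s=1000):
    # image: rows along -x, cols along -y, s px per m
    C=np.array([[x1,y1,z],[x1,y0,z],[x0,y0,z],[x0,y1,z]])
    im=cv2.undistort(c["image"],c["mtx"],c["dist"]);c2=dict(c,dist=np.zeros(5))
    W,H=(y1-y0)*s,(x1-x0)*s
    M=cv2.getPerspectiveTransform(proj(c2,C).astype(np.float32),np.float32([[0,0],[W,0],[W,H],[0,H]]))
    return cv2.warpPerspective(im,M,(int(W),int(H)))
def load(n): return dict(np.load(n))
def blob(c,m,box):
    x0,y0,x1,y1=box;k=np.zeros(m.shape,np.uint8);k[y0:y1,x0:x1]=m[y0:y1,x0:x1]
    n,l,st,ce=cv2.connectedComponentsWithStats(k);i=1+np.argmax(st[1:,4]);return ce[i],st[i],l==i
E
python3 - <<'E'
from h import *
t,s=load("top0.npz"),load("side0.npz")
ht,hs=[cv2.cvtColor(c["image"],cv2.COLOR_RGB2HSV) for c in(t,s)]
for n,u in dict(cork_o=(377,212),cork_v=(261,163),ball=(317,272),cap=(370,174),table=(300,245),body=(370,220),mill=(313,268),oak=(195,255),rec=(160,238),brass=(158,210)).items(): print("top",n,ht[u[1],u[0]])
for n,u in dict(cork_o=(385,224),cork_v=(357,167),ball=(297,224),cap=(414,240),body=(380,268),oak=(270,197)).items(): print("side",n,hs[u[1],u[0]])
r=rect(t,.036,.38,.62,.22,.50,2500)
cv2.imwrite("pics/rect0.png",r[...,::-1])
m=(cv2.cvtColor(r,cv2.COLOR_RGB2HSV)[...,2]<95).astype(np.uint8)*255
print(r.shape)
E
```

```text
top cork_o [ 15 146 173]
top cork_v [ 16 138 168]
top ball [ 94  20 194]
top cap [ 80   9 172]
top table [ 13 169 180]
top body [  9  26 139]
top mill [ 14 130 186]
top oak [  9 105  73]
top rec [ 10 152 106]
top brass [ 13 163 122]
side cork_o [ 15 115 137]
side cork_v [ 15 124 105]
side ball [ 85  10 146]
side cap [ 73  14 131]
side body [ 18  19 134]
side oak [ 11 143  93]
(600, 700, 3)
```

View pics/rect0.png

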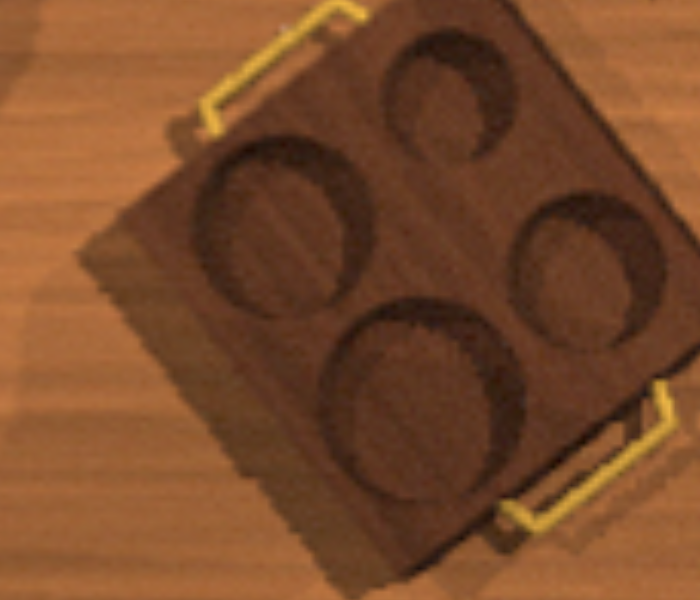

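Rectified view: the recess circles sit at about oil (422,400), vinegar (284,228), mill (588,272) and salt (450,97), and their diameters match the sizes given. I'll fit the caddy pose to these and triangulate the pieces.

Run:
```python
from h import *
t,s=load("top0.npz"),load("side0.npz")
ht,hs=[cv2.cvtColor(c["image"],cv2.COLOR_RGB2HSV).astype(int) for c in(t,s)]
px=np.array([(422,400),(284,228),(588,272),(450,97)],float)
W=np.c_[.62-px[:,1]/2500,.50-px[:,0]/2500]
L=np.array([(-42,37),(47,37),(-42,-47),(47,-47)])/1000
a,b=L-L.mean(0),W-W.mean(0)
yaw=np.arctan2((a[:,0]*b[:,1]-a[:,1]*b[:,0]).sum(),(a*b).sum());R=np.array([[np.cos(yaw),-np.sin(yaw)],[np.sin(yaw),np.cos(yaw)]])
o=W.mean(0)-R@L.mean(0);F=L@R.T+o
print("caddy",o,np.degrees(yaw));print(np.round(F*1000,1).tolist(),"res mm",np.round((F-W)*1000,1).tolist())
cork=lambda h:((h[...,1]>70)&(h[...,0]>8)&(h[...,0]<22)&(h[...,2]>60)).astype(np.uint8)
grey=lambda h:((h[...,1]<60)).astype(np.uint8)
def rep(n,mt,bt,ms,bs,z):
    ct,st,_=blob(t,mt,bt);cs,ss,_=blob(s,ms,bs)
    P,g=tri(t,ct,s,cs);print(n,ct.round(1),st,cs.round(1),ss,"tri",(P*1000).round(1),"gap",round(g*1000,1),"plane",(plane(t,ct,z)*1000).round(1))
# bodies as grey blobs
for n,bt,bs in(("oil",(355,198,390,234),(362,215,400,290)),("vin",(250,155,280,188),(342,160,368,215)),("salt",(358,165,380,188),(402,232,424,268)),("vase",(354,260,385,290),(310,248,340,306)),("egg",(247,255,272,280),(262,205,288,238)),("ball",(312,266,322,277),(292,220,302,228))):
    ct,st,_=blob(t,grey(ht),bt);cs,ss,_=blob(s,grey(hs),bs);print(n,ct.round(1),st,cs.round(1),ss)
```

```text
caddy [0.51524152 0.32797945] 38.24319294162233
[[459.4, 331.0], [529.3, 386.1], [511.3, 265.1], [581.2, 320.2]] res mm [[-0.6, -0.2], [0.5, -0.3], [0.1, 0.3], [0.0, 0.2]]
oil [371.2 217.3] [358 202  29  30 588] [380.8 260.9] [ 365  226   32   62 1419]
vin [265.4 172.8] [253 159  24  26 410] [356.3 189.2] [344 161  24  52 891]
salt [367.6 176.4] [360 168  16  18 216] [413.1 250. ] [404 234  19  32 448]
vase [368.2 274.2] [357 263  24  23 414] [324.3 279. ] [ 311  248   27   58 1127]
egg [258.6 266.2] [250 257  19  19 287] [274.7 219.7] [265 206  19  31 439]
ball [316.4 272.2] [315 270   4   5  14] [296.5 223.9] [295 222   4   5  15]
```

Run:
```python
from h import *
t,s=load("top0.npz"),load("side0.npz")
D=dict(oil=((377.8,211.9),(385.6,221.9),.160),vin=((260.5,162.9),(357.2,163.7),.137),mill=((316.4,272.2),(296.5,223.9),.120),salt=((369.6,174.2),(415,236.5),.074),
 candle_top=((320.3,171.5),(384,196),.12),vase_mouth=((371.5,274.8),(325,254.5),.125),egg_rim=((259,266),(275.,208.5),.062),jar_lid=((266.5,217.5),(319,197.5),.07),pot=((323.5,215.5),(352,237),.035))
for n,(u,v,z) in D.items():
    P,g=tri(t,u,s,v);print(n,"tri",(P*1000).round(1),"gap",round(g*1000,1),"plane",(plane(t,u,z)*1000).round(1),"| side plane",(plane(s,v,z)*1000).round(1))
for n,u in dict(blue=(157,157),green=(276,319),black=(318,308)).items(): print(n,(plane(t,u,.13)*1000).round())
# jaw axis now
from station import observe
from scipy.spatial.transform import Rotation as R
print(R.from_quat(observe()["orientation"]).as_matrix().round(3))
```

```text
oil tri [ 568.8 -135.2  160.4] gap 0.4 plane [ 568.7 -135.1  160. ] | side plane [ 569.4 -134.9  160. ]
vin tri [685.9 125.3 136.8] gap 0.7 plane [686.2 125.1 137. ] | side plane [685.3 125.1 137. ]
mill tri [437.2   2.1 119.3] gap 0.6 plane [437.5   1.9 120. ] | side plane [436.5   1.4 120. ]
salt tri [ 668.4 -128.    77.7] gap 0.2 plane [ 669.  -128.3   74. ] | side plane [ 672.1 -124.6   74. ]
candle_top tri [667.7 -10.  120.7] gap 0.4 plane [668.  -10.1 120. ] | side plane [668.2  -9.1 120. ]
vase_mouth tri [ 430.2 -122.6  124.9] gap 0.5 plane [ 430.  -122.5  125. ] | side plane [ 430.4 -122.9  125. ]
egg_rim tri [453.5 137.4  74.5] gap 0.2 plane [453.5 139.   62. ] | side plane [461.7 153.8  62. ]
jar_lid tri [567.8 118.5  78.2] gap 0.3 plane [568.8 119.3  70. ] | side plane [574.4 129.2  70. ]
pot tri [575.  -17.3  40.6] gap 0.2 plane [575.5 -17.4  35. ] | side plane [579.5 -11.6  35. ]
blue [705. 362. 130.]
green [334.  94. 130.]
black [358.  -1. 130.]
[[ 0.961 -0.     0.277]
 [-0.277 -0.002  0.961]
 [ 0.    -1.    -0.002]]
```

Both views agree to within about 1 mm. Targets in mm:

| Piece | Now (x, y) | Recess (x, y) |
|---|---|---|
| Salt | (668.5, -128) | (581, 320) |
| Mill | (437, 2) | (511, 265) |
| Vinegar | (686, 125) | (529, 386) |
| Oil | (569, -135) | (459, 331) |

I'll take the short pieces first, starting with the salt shaker.

Request:
play_rows(moves=[[22.5,-33,0,1.6,60],[22.5,-33,0,1.6,60],[22.5,-33,0,1.6,60],[22.5,-33,0,1.6,60],[22.5,-33,0,1.6,60],[22.5,-33,0,1.6,60],[22.5,-33,0,1.6,60],[22.5,-33,0,1.6,60],[22.5,-33,0,1.6,60],[22.5,-33,0,1.6,60]])

```text
t: 0.93
ee_pos: [0.3987, 0.2686, 0.2311]
orientation: [0.707, -0.0, -0.0, -0.707]
wrist_force: [1.5, 0.8, -0.9]
width: 0.0596
```

Request:
play_rows(moves=[[22.5,-33,0,0,60],[22.5,-33,0,0,60],[22.5,-33,0,0,60],[22.5,-33,0,0,60],[22.5,-33,0,0,60],[22.5,-33,0,0,60],[22.5,-33,0,0,60],[22.5,-33,0,0,60],[22.5,-33,0,0,60],[22.5,-33,0,0,60]])

```text
t: 1.77
ee_pos: [0.6238, -0.061, 0.2309]
orientation: [-0.707, 0.001, -0.0, 0.707]
wrist_force: [0.4, 1.0, 1.4]
width: 0.0599
```

Request:
play_rows(moves=[[22.5,-33.5,0,0,60],[22,-33.5,0,0,60],[0,0,-20,0,60],[0,0,-35,0,60],[0,0,-35,0,60],[0,0,-35,0,60],[0,0,-35,0,60],[0,0,-25,0,60],[0,0,-12,0,60],[0,0,-8,0,60]])

```text
t: 2.6
ee_pos: [0.6664, -0.1261, 0.0239]
orientation: [-0.707, 0.002, 0.001, 0.707]
wrist_force: [-1.1, 0.8, 0.4]
width: 0.0596
```

Request:
play_rows(moves=[[0,0,0,0,30],[0,0,0,0,20],[0,0,0,0,20],[0,0,0,0,20],[0,0,0,0,20],[0,0,0,0,20]])

```text
t: 3.1
ee_pos: [0.6687, -0.1267, 0.0281]
orientation: [0.707, 0.0, 0.001, -0.707]
wrist_force: [-1.2, 0.6, 6.4]
width: 0.033
```

Request:
play_rows(moves=[[0,0,15,0,20],[0,0,30,0,20],[0,0,38,0,20],[0,0,38,0,20],[0,0,38,0,20],[0,10,11,0,20],[-5,25,0,0,20],[-7,36,0,0,20],[-8,38,0,0,20],[-8,38,0,0,20]])

```text
t: 3.93
ee_pos: [0.6391, 0.0216, 0.1964]
orientation: [-0.707, 0.001, -0.001, 0.707]
wrist_force: [0.3, 0.7, -0.7]
width: 0.033
```

Request:
play_rows(moves=[[-8,38,0,0,20],[-8,38,0,0,20],[-8,38,0,0,20],[-8,38,0,0,20],[-8,38,0,0,20],[-7,38,0,0,20],[-6,34,0,0,20],[-4,24,0,0,20],[-2.5,15,0,0,20],[0,0,0,0,20]])

```text
t: 4.77
ee_pos: [0.5782, 0.3264, 0.1957]
orientation: [-0.707, -0.001, 0.002, 0.708]
wrist_force: [0.4, 1.0, -1.3]
width: 0.0332
```

Run:
```python
from station import *
import numpy as np,cv2
for i in range(4):
    c=capture("side" if i%2 else "top");print((observe()["ee_pos"]*np.array(1000.)).round(1) if not isinstance(observe()["ee_pos"],list) else (np.array(observe()["ee_pos"])*1000).round(1),observe()["t"])
    np.savez(("side" if i%2 else "top")+"1.npz",**c)
    if i<2: cv2.imwrite(f"pics/s1_{i}.png",cv2.resize(c["image"][60:360,60:360] if i==0 else c["image"][60:300,160:460],None,fx=2,fy=2)[...,::-1])
a,b=cv2.imread("pics/s1_0.png"),cv2.imread("pics/s1_1.png")
h=min(a.shape[0],b.shape[0]);im=np.hstack([a[:h],b[:h]]);cv2.imwrite("pics/s1.png",cv2.resize(im,None,fx=.66,fy=.66))
```

```text
[579.4 323.2 195.9] 4.8167
[580.4 320.7 196.1] 4.8667
[581.  319.4 196.3] 4.9167
[581.2 318.9 196.5] 4.9667
```

View pics/s1.png

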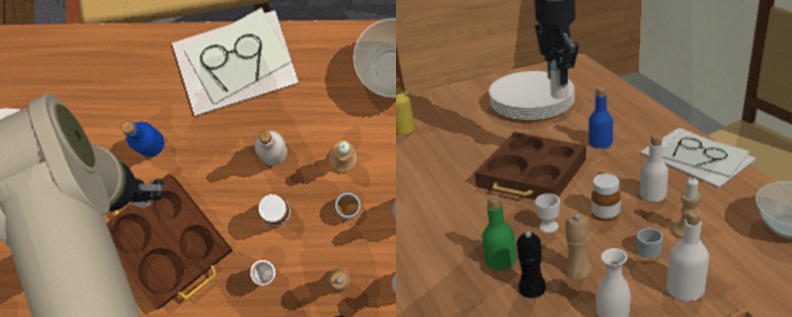

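The arm lags by a few mm and then settles on its target. The shaker hangs over the salt recess, so I'll lower it.

Request:
play_rows(moves=[[0,1,-20,0,20],[0,0,-35,0,20],[0,0,-35,0,20],[0,0,-30,0,20],[0,0,-15,0,20],[0,0,-10,0,20],[0,0,-8,0,20],[0,0,-3,0,20],[0,0,-1,0,20],[0,0,0,0,20]])

```text
t: 5.8
ee_pos: [0.5811, 0.3225, 0.0405]
orientation: [-0.707, 0.0, -0.001, 0.707]
wrist_force: [0.2, 0.9, 0.2]
width: 0.0333
```

Request:
play_rows(moves=[[0,0,0,0,40],[0,0,0,0,50],[0,0,0,0,50],[0,0,15,0,50],[0,0,30,0,50],[0,0,38,0,50],[0,0,38,0,50],[0,0,38,0,50],[0,0,18,0,55],[0,0,0,0,60]])

```text
t: 6.63
ee_pos: [0.5826, 0.3235, 0.2232]
orientation: [-0.705, -0.003, -0.004, 0.709]
wrist_force: [1.0, 0.9, 1.1]
width: 0.0601
```

Request:
play_rows(moves=[[-8,-16,0,0,60],[-15,-34,0,0,60],[-17,-37,0,0,60],[-17,-37,0,0,60],[-17,-37,0,0,60],[-17,-37,0,0,60],[-17,-37,0,0,60],[-17,-37,0,0,60],[-12,-29,0,0,60],[-7,-17,0,0,60]])

```text
t: 7.47
ee_pos: [0.4345, 0.001, 0.2161]
orientation: [-0.707, 0.002, -0.002, 0.707]
wrist_force: [-0.5, -0.1, 0.7]
width: 0.0602
```

Request:
play_rows(moves=[[0,0,0,0,65],[0,0,0,0,65],[0,0,0,0,65],[0,0,0,0,65]])

```text
t: 7.8
ee_pos: [0.4365, 0.006, 0.2161]
orientation: [0.707, 0.0, -0.0, -0.707]
wrist_force: [0.1, 1.0, -0.6]
width: 0.0651
```

Run:
```python
from h import *
from station import *
s=capture("side");np.savez("side2.npz",**s);print(observe()["ee_pos"])
cv2.imwrite("pics/s2.png",cv2.resize(s["image"][130:330,190:430],None,fx=3,fy=3,interpolation=cv2.INTER_CUBIC)[...,::-1])
```

```text
[0.43652115 0.00589152 0.21607971]
```

View pics/s2.png

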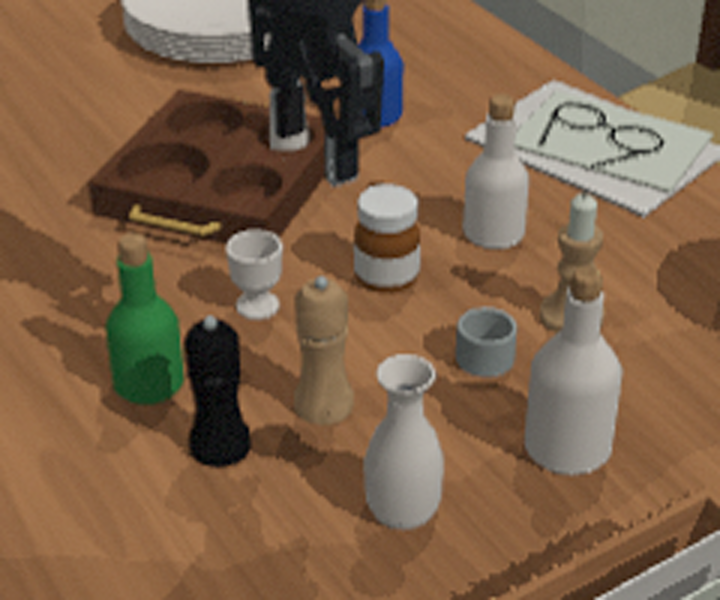

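The shaker stands upright in the salt recess. The mill is below the gripper, so I'll correct y by -4 and descend.

Request:
play_rows(moves=[[0.5,-4,-15,0,65],[0,0,-30,0,65],[0,0,-35,0,65],[0,0,-30,0,65],[0,0,-20,0,65],[0,0,-12,0,65],[0,0,0,0,65],[0,0,0,0,45],[0,0,0,0,25],[0,0,0,0,25]])

```text
t: 8.68
ee_pos: [0.4378, 0.0011, 0.0755]
orientation: [-0.707, -0.0, -0.001, 0.707]
wrist_force: [0.4, 0.2, -0.1]
width: 0.037
```

Request:
play_rows(moves=[[0,0,0,0,25],[0,0,0,0,25],[0,0,0,0,25],[0,0,15,0,25],[0,0,30,0,25],[0,0,35,0,25],[0,0,35,0,25],[0,0,30,0,25],[0,0,15,0,25],[0,0,0,0,25]])

```text
t: 9.52
ee_pos: [0.4384, 0.0004, 0.238]
orientation: [-0.706, -0.002, -0.003, 0.708]
wrist_force: [0.7, -0.1, -2.4]
width: 0.0374
```

Request:
play_rows(moves=[[5,16,0,0,25],[9,32,0,0,25],[10,37,0,0,25],[10,37,0,0,25],[10,37,0,0,25],[10,37,0,0,25],[9,33,0,0,25],[6,22,0,0,25],[4,12,0,0,25],[0,0,0,0,25]])

```text
t: 10.35
ee_pos: [0.5089, 0.2661, 0.2322]
orientation: [0.708, 0.0, -0.002, -0.707]
wrist_force: [-0.4, 0.1, -2.3]
width: 0.0374
```

Request:
play_rows(moves=[[0,0,0,0,25],[0,0,0,0,25],[0,0,0,0,25]])

```text
t: 10.6
ee_pos: [0.5099, 0.2614, 0.2344]
orientation: [0.707, -0.001, 0.002, -0.707]
wrist_force: [-0.7, 0.0, -1.8]
width: 0.037
```

Request:
play_rows(moves=[[1,3,-15,0,25],[0,0,-30,0,25],[0,0,-30,0,25],[0,0,-25,0,25],[0,0,-15,0,25],[0,0,-12,0,25],[0,0,-10,0,25],[0,0,-7,0,25],[0,0,-3,0,25],[0,0,0,0,25]])

```text
t: 11.43
ee_pos: [0.5113, 0.2665, 0.088]
orientation: [-0.707, 0.0, -0.001, 0.707]
wrist_force: [0.0, 1.2, -1.7]
width: 0.0371
```

Request:
play_rows(moves=[[0,0,0,0,45],[0,0,0,0,56],[0,0,0,0,56],[0,0,15,0,56],[0,0,30,0,56],[0,0,38,0,56],[0,0,38,0,56],[0,0,38,0,56],[0,0,20,0,56],[0,0,0,0,60]])

```text
t: 12.27
ee_pos: [0.5129, 0.2674, 0.2728]
orientation: [-0.705, -0.002, -0.004, 0.709]
wrist_force: [0.7, -0.4, 0.6]
width: 0.0602
```

Request:
play_rows(moves=[[12,-10,0,0,60],[25,-20,0,0,60],[30,-24,0,0,60],[30,-24,0,0,60],[30,-24,0,0,60],[25,-20,0,0,60],[15,-12,0,0,60],[7,-6,0,0,60],[0,0,0,0,60],[0,0,0,0,60]])

```text
t: 13.1
ee_pos: [0.6843, 0.1271, 0.2658]
orientation: [-0.707, 0.001, -0.0, 0.707]
wrist_force: [-0.4, 0.7, -0.3]
width: 0.06
```

Request:
play_rows(moves=[[0,0,0,0,60],[0,0,0,0,60]])

```text
t: 13.27
ee_pos: [0.6838, 0.1287, 0.2668]
orientation: [-0.707, -0.0, 0.0, 0.708]
wrist_force: [-1.4, 0.1, -0.2]
width: 0.0601
```

Request:
play_rows(moves=[[2,-3,-15,0,60],[0,0,-35,0,60],[0,0,-38,0,60],[0,0,-35,0,60],[0,0,-30,0,60],[0,0,-17,0,60],[0,0,-10,0,60],[0,0,0,0,60],[0,0,0,0,35],[0,0,0,0,15]])

```text
t: 14.1
ee_pos: [0.6877, 0.1241, 0.0886]
orientation: [-0.707, -0.001, -0.001, 0.707]
wrist_force: [0.1, 0.2, -0.5]
width: 0.0369
```

Request:
play_rows(moves=[[0,0,0,0,15],[0,0,0,0,15],[0,0,0,0,15],[0,0,0,0,15],[0,0,0,0,15]])

```text
t: 14.52
ee_pos: [0.688, 0.124, 0.0886]
orientation: [-0.707, -0.001, -0.002, 0.708]
wrist_force: [-0.8, 1.6, 6.3]
width: 0.0245
```

Request:
play_rows(moves=[[0,0,12,0,15],[0,0,25,0,15],[0,0,35,0,15],[0,0,35,0,15],[0,0,35,0,15],[0,0,25,0,15],[0,0,13,0,15],[-8,13,0,0,15],[-16,26,0,0,15],[-20,33,0,0,15]])

```text
t: 15.35
ee_pos: [0.6432, 0.1918, 0.2671]
orientation: [0.708, -0.003, 0.003, -0.706]
wrist_force: [0.3, 1.2, -2.0]
width: 0.0245
```

Request:
play_rows(moves=[[-20,33,0,0,15],[-20,33,0,0,15],[-20,33,0,0,15],[-20,33,0,0,15],[-16,28,0,0,15],[-11,18,0,0,15],[-6,10,0,0,15],[0,0,0,0,15],[0,0,0,0,15],[0,0,0,0,15]])

```text
t: 16.18
ee_pos: [0.5312, 0.381, 0.2666]
orientation: [0.708, -0.001, 0.002, -0.707]
wrist_force: [-0.8, -0.0, -2.9]
width: 0.0246
```

Request:
play_rows(moves=[[0,0,0,0,15],[0,0,0,0,15]])

```text
t: 16.35
ee_pos: [0.5309, 0.3816, 0.2665]
orientation: [0.707, -0.001, 0.002, -0.707]
wrist_force: [1.1, -0.6, -2.4]
width: 0.0248
```

Request:
play_rows(moves=[[0,4,-15,0,15],[0,0,-32,0,15],[0,0,-35,0,15],[0,0,-28,0,15],[0,0,-18,0,15],[0,0,-12,0,15],[0,0,-11,0,15],[0,0,-9,0,15],[0,0,-4,0,15],[0,0,0,0,15]])

```text
t: 17.18
ee_pos: [0.5297, 0.3874, 0.102]
orientation: [0.707, -0.001, 0.0, -0.707]
wrist_force: [0.9, -0.7, -2.4]
width: 0.0243
```

Request:
play_rows(moves=[[0,0,-1,0,15],[0,0,0,0,30],[0,0,0,0,45],[0,0,0,0,45],[0,0,15,0,45],[0,0,30,0,45],[0,0,38,0,45],[0,0,38,0,45],[0,0,38,0,45],[0,0,16,0,60]])

```text
t: 18.02
ee_pos: [0.5312, 0.3881, 0.2835]
orientation: [-0.705, -0.002, -0.003, 0.709]
wrist_force: [0.5, 0.2, 0.6]
width: 0.0558
```

Request:
play_rows(moves=[[1,-15,0,0,60],[2,-30,0,0,60],[3,-38,0,0,60],[3,-38,0,0,60],[3,-38,0,0,60],[3,-38,0,0,60],[3,-38,0,0,60],[3,-38,0,0,60],[3,-38,0,0,60],[3,-38,0,0,60]])

```text
t: 18.85
ee_pos: [0.5566, 0.0366, 0.2773]
orientation: [-0.707, -0.0, -0.001, 0.707]
wrist_force: [1.0, 0.3, -0.0]
width: 0.0599
```

Request:
play_rows(moves=[[3,-38,0,0,60],[3,-38,0,0,60],[3,-36,0,0,60],[2,-30,0,0,60],[1,-20,0,0,60],[0,-10,0,0,60],[0,0,0,0,60],[0,0,0,0,60],[0,0,0,0,60],[0,0,0,0,60]])

```text
t: 19.68
ee_pos: [0.5691, -0.1311, 0.2763]
orientation: [-0.707, -0.001, 0.001, 0.707]
wrist_force: [-0.4, 0.5, -0.2]
width: 0.06
```

Run:
```python
from h import *
from station import *
s=capture("side");t=capture("top");o=observe();print(o["ee_pos"],o["t"])
np.savez("top3.npz",**t);np.savez("side3.npz",**s)
a=cv2.resize(s["image"][130:300,190:430],None,fx=2,fy=2,interpolation=cv2.INTER_CUBIC)
b=cv2.resize(t["image"][160:330,120:400],(480,290),interpolation=cv2.INTER_CUBIC)
cv2.imwrite("pics/s3.png",cv2.resize(np.vstack([a,b]),None,fx=.93,fy=.93)[...,::-1])
```

```text
[ 0.56897076 -0.13170393  0.27627629] 19.7833
```

View pics/s3.png

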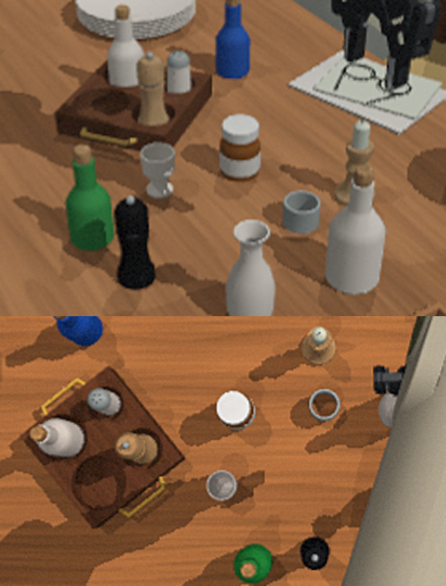

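The three pieces stand in their recesses and the bystanders are where they were. The gripper is over the oil bottle, so I'll descend.

Request:
play_rows(moves=[[0,-3,-15,0,60],[0,0,-32,0,60],[0,0,-38,0,60],[0,0,-32,0,60],[0,0,-25,0,60],[0,0,-15,0,60],[0,0,-8,0,60],[0,0,0,0,60],[0,0,0,0,35],[0,0,0,0,15]])

```text
t: 20.62
ee_pos: [0.5696, -0.1365, 0.1128]
orientation: [0.707, 0.0, 0.001, -0.707]
wrist_force: [0.3, -0.5, -0.1]
width: 0.0365
```

Request:
play_rows(moves=[[0,0,0,0,15],[0,0,0,0,15],[0,0,0,0,15],[0,0,0,0,15],[0,0,0,0,15]])

```text
t: 21.03
ee_pos: [0.5698, -0.1364, 0.1128]
orientation: [-0.707, -0.001, -0.001, 0.707]
wrist_force: [0.4, 2.6, 6.7]
width: 0.0248
```

Request:
play_rows(moves=[[0,0,12,0,15],[0,0,25,0,15],[0,0,35,0,15],[0,0,38,0,15],[0,0,38,0,15],[0,0,28,0,15],[0,0,14,0,15],[-3,13,0,0,15],[-6,26,0,0,15],[-8,34,0,0,15]])

```text
t: 21.87
ee_pos: [0.5508, -0.0663, 0.302]
orientation: [0.708, -0.003, 0.003, -0.706]
wrist_force: [0.4, 1.2, -2.7]
width: 0.0245
```

Request:
play_rows(moves=[[-8,34,0,0,15],[-8,34,0,0,15],[-8,34,0,0,15],[-8,34,0,0,15],[-8,34,0,0,15],[-8,34,0,0,15],[-8,34,0,0,15],[-8,34,0,0,15],[-8,34,0,0,15],[-8,34,0,0,15]])

```text
t: 22.7
ee_pos: [0.4708, 0.2774, 0.3018]
orientation: [0.707, -0.001, 0.001, -0.707]
wrist_force: [1.9, 0.8, -3.0]
width: 0.0241
```

Request:
play_rows(moves=[[-7,28,0,0,15],[-4,17,0,0,15],[-2,8,0,0,15],[0,0,0,0,15],[0,0,0,0,15],[0,0,0,0,15],[0,0,0,0,15],[0,0,0,0,15]])

```text
t: 23.37
ee_pos: [0.4594, 0.3279, 0.3016]
orientation: [0.707, -0.001, 0.002, -0.707]
wrist_force: [-0.7, 0.4, -3.0]
width: 0.0244
```

Request:
play_rows(moves=[[0,3,-15,0,15],[0,0,-32,0,15],[0,0,-35,0,15],[0,0,-30,0,15],[0,0,-22,0,15],[0,0,-14,0,15],[0,0,-12,0,15],[0,0,-10,0,15],[0,0,-5,0,15],[0,0,0,0,15]])

```text
t: 24.2
ee_pos: [0.4586, 0.3323, 0.1258]
orientation: [0.707, -0.001, 0.0, -0.707]
wrist_force: [-0.6, 0.1, -3.1]
width: 0.0245
```

Request:
play_rows(moves=[[0,0,-1,0,15],[0,0,0,0,30],[0,0,0,0,45],[0,0,0,0,45],[0,0,15,0,45],[0,0,30,0,45],[0,0,38,0,45],[0,0,38,0,45],[0,0,38,0,45],[0,0,0,0,60]])

```text
t: 25.03
ee_pos: [0.4614, 0.334, 0.2936]
orientation: [-0.704, -0.003, -0.004, 0.71]
wrist_force: [-0.2, -0.5, 0.3]
width: 0.0552
```

Request:
play_rows(moves=[[0,-15,0,0,60],[0,-30,0,0,60],[0,-38,0,0,60],[0,-38,0,0,60],[0,-38,0,0,60],[0,-38,0,0,60],[0,-38,0,0,60],[0,-38,0,0,60],[0,-25,0,0,60],[0,-12,0,0,60]])

```text
t: 25.87
ee_pos: [0.4581, 0.0174, 0.2844]
orientation: [-0.707, 0.003, -0.003, 0.707]
wrist_force: [0.3, 0.1, -0.4]
width: 0.0598
```

Request:
play_rows(moves=[[0,-15,0,0,60],[0,-30,0,0,60],[0,-38,0,0,60],[0,-38,0,0,60],[0,-38,0,0,60],[0,-38,0,0,60],[0,-38,0,0,60],[0,-38,0,0,60],[0,-25,0,0,60],[0,-12,0,0,60]])

```text
t: 26.7
ee_pos: [0.4573, -0.2912, 0.284]
orientation: [0.708, -0.002, 0.002, -0.707]
wrist_force: [-0.5, 0.1, -0.0]
width: 0.0603
```

Run:
```python
from h import *
from station import *
s=capture("side");t=capture("top");o=observe();print(o["ee_pos"],o["t"])
np.savez("top4.npz",**t);np.savez("side4.npz",**s)
a=cv2.resize(s["image"][110:330,190:450],(473,400),interpolation=cv2.INTER_CUBIC)
b=cv2.resize(t["image"][180:310,120:250],(400,400),interpolation=cv2.INTER_CUBIC)
cv2.imwrite("pics/s4.png",cv2.resize(np.hstack([a,b]),None,fx=.91,fy=.91)[...,::-1])
r=cv2.resize(t["image"][180:310,120:250],None,fx=4.5,fy=4.5,interpolation=cv2.INTER_CUBIC);cv2.imwrite("pics/s4t.png",r[...,::-1])
```

```text
[ 0.45749565 -0.28990084  0.2837734 ] 26.8
```

View pics/s4.png

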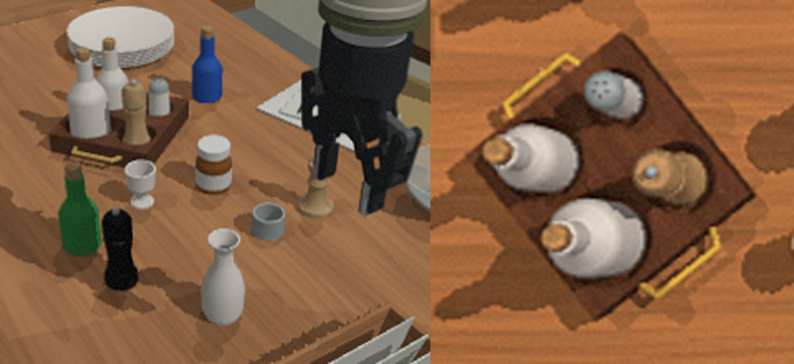

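View pics/s4t.png

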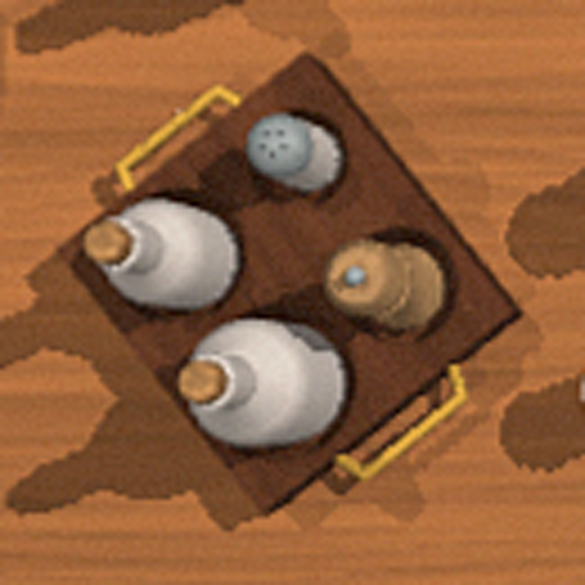

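All four look fully seated and the caddy corners have not moved. One numeric check of position and height from the two views before handing in.

Run:
```python
from h import *
t,s=load("top4.npz"),load("side4.npz");o=np.array([515.2,328.0]);y=np.radians(38.24);R=np.array([[np.cos(y),-np.sin(y)],[np.sin(y),np.cos(y)]])
S=lambda u:(u[0]/1.655+190,u[1]/1.655+110);T=lambda u:(u[0]/4.5+120,u[1]/4.5+180)
for n,u,v,h in(("oil",(203,382),(83,51),160),("vin",(109,241),(109,42),137),("mill",(354,276),(133.5,83),120),("salt",(281,145),(158,80),75)):
    P,g=tri(t,T(u),s,S(v));Q=plane(t,T(u),(h+12)/1000)
    print(n,"caddy xy (plane)",(R.T@(Q[:2]*1000-o)).round(1),"tri xy",(R.T@(P[:2]*1000-o)).round(1),"underside z",(P[2]*1000-h).round(1),"gap",round(g*1000,1))
d=[cv2.absdiff(load("side0.npz")["image"],s["image"])[y0:y1,x0:x1].mean().round(2) for x0,y0,x1,y1 in((262,205,288,238),(310,248,340,306))];print("egg,vase side diff",d)
```

```text
oil caddy xy (plane) [-43.8  36.4] tri xy [-43.6  36.3] underside z 11.4 gap 0.6
vin caddy xy (plane) [44.7 35.1] tri xy [45.5 35.9] underside z 9.0 gap 0.2
mill caddy xy (plane) [-41.8 -45.6] tri xy [-41.1 -45.9] underside z 9.7 gap 1.4
salt caddy xy (plane) [ 44.8 -51.4] tri xy [ 43.  -51.8] underside z 18.1 gap 1.0
egg,vase side diff [np.float64(7.43), np.float64(6.32)]
```

The salt height is ambiguous: its domed cap already read about 3 mm high on the table. I'll recheck it with the same blob method before and after, and recheck the bystanders too.

Run:
```python
from h import *
t0,s0,t,s=[load(n+".npz") for n in("top0","side0","top4","side4")]
g=lambda c:((cv2.cvtColor(c["image"],cv2.COLOR_RGB2HSV)[...,1]<60)).astype(np.uint8)
def b(c,box): ce,st,_=blob(c,g(c),box);return ce.round(1),st.tolist()
print("egg",b(t0,(247,255,272,280)),b(t,(247,255,272,280)),b(s0,(262,205,288,238)),b(s,(262,205,288,238)))
print("vase",b(s0,(310,248,340,306)),b(s,(310,248,340,306)))
sb=b(s,(276,150,296,184));tb=b(t,(172,202,200,226));print("salt",tb,sb)
P0,_=tri(t0,b(t0,(358,165,380,188))[0],s0,b(s0,(402,232,424,268))[0]);print(P0)
# predicted salt axis: project underside at z=12 and top at z=88 at recess centre
a=proj(s,[[.5812,.3202,.012],[.5812,.3202,.088]]);print("predicted side px base/top",a.round(1).tolist())
print("table start pred",proj(s0,[[.6685,-.128,0],[.6685,-.128,.076]]).round(1).tolist(),"bbox0",b(s0,(402,232,424,268)))
cv2.imwrite("pics/s5.png",cv2.resize(np.hstack([s["image"][140:200,225:315],s["image"][185:245,340:430]]),None,fx=4,fy=4,interpolation=cv2.INTER_CUBIC)[...,::-1])
```

```text
egg (array([258.6, 266.2]), [250, 257, 19, 19, 287]) (array([258.6, 266.2]), [250, 257, 19, 19, 286]) (array([274.7, 219.7]), [265, 206, 19, 31, 439]) (array([274.7, 219.7]), [265, 206, 19, 31, 438])
vase (array([324.3, 279. ]), [311, 248, 27, 58, 1127]) (array([324.3, 279.1]), [311, 248, 27, 58, 1127])
salt (array([184.9, 213.3]), [175, 205, 21, 18, 269]) (array([285.6, 168.7]), [280, 157, 13, 23, 265])
[ 0.67046468 -0.12734366  0.03713118]
predicted side px base/top [[285.6, 182.5], [284.7, 159.0]]
table start pred [[410.7, 262.6], [414.9, 237.1]] bbox0 (array([413.1, 250. ]), [404, 234, 19, 32, 448])
```

View pics/s5.png

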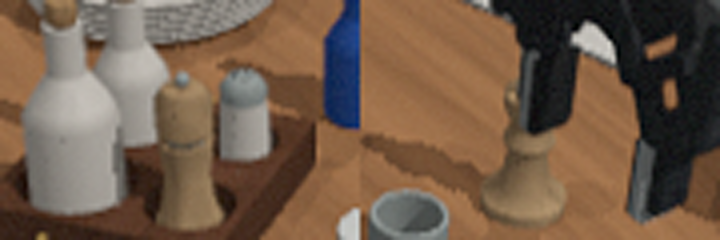

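The egg cup and vase blobs are unchanged. The shaker's top is at row 157 against a prediction of 159, the same or smaller offset than it had on the table, so it is seated. Handing in.

```bash
python3 -c "
from station import *
print(close_job())"
```

```text
the job is handed in; nothing more can be done
None
```

I placed the salt shaker, pepper mill, small bottle and large bottle, in that order, upright in their own recesses. The arm then moved clear and I handed the job in at about 27 s of the 102 s allowed. The hand-in reported no verdict.

- **Position:** in the last two-view check every piece was within about 5 mm of its recess centre, against a limit of 13 mm. The caddy's corners had not moved.
- **Depth:** the undersides of the two bottles and the mill came out at 9 to 11 mm, against a limit of 18 mm.
- **Disagreement:** the salt shaker first came out at 18.1 mm, but its domed cap already read about 3 mm high on the table. Its outline against the predicted top, and the height at which I released it, both show it fully seated at about 12 mm.
- **Bystanders:** the egg cup and vase outlines matched the first images to within 0.1 px. In the final pictures the gripper partly hid the candlestick. Its foot was where it started by eye, and it stood upright in the earlier picture, but I did not measure it at the end.

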